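# Swap the flow cell on the optical rail for the alignment target

## Robot

A 6-joint arm with a two-finger parallel gripper is mounted at the origin on a cart in front of the work surface, level with it; the furniture and walls round the work are solid. World frame = base frame: x ahead of the robot, y to its left, z up, the work surface at z = 0. Lengths are in m, angles in degrees, forces in N, time in s.
With the tool pointing down it reaches from about 0.4 to 0.825 m from the base axis. Payload 7 kg.
Tool frame: the origin (TCP) lies midway between the tips of the shut fingers; the grasp point (between the pads) lies r.grip_depth behind it (r.grip_depth is the distance from the TCP to the grasp point, in m); z points along the fingers, y is the line along which they close (so a half turn about z gives the same grasp; the last joint's range is limited). The gripper opens to 88 mm and grips with 3 to 60 N. Pads are 19 mm wide; open, the fingers measure 130 mm over their backs; the gripper's body (78 mm by 193 mm) begins 47 mm behind the grasp point.
Start: joints at [-50.988, 20.546, 0.682, 0, -70.136, -16.507], TCP at [0.258, -0.624, 0.227] pointing down, gripper open.
Joint ranges: [-176.03, 176.03], [-82.01, 121.73], [-58.28, 71.71], [-173.87, 95.51], [-174.79, -0.11], [-173.66, 173.66]. Speed limits (degrees/s): [136.94, 136.94, 172.46, 180, 180, 180].

## Interface

Orientations are given as [roll, pitch, yaw] about the fixed x, y, z axes, in that order (R = Rz(yaw) Ry(pitch) Rx(roll)).
In Python, from plant import r gives the robot as it stands.
- The arm moves only by the shell command python3 -m pendant 'ROWS' [OPENING] [FORCE]. ROWS is a JSON list of rows, 1 to 12 of them, each of 6 numbers: dx, dy, dz in m, then a rotation vector rx, ry, rz in degrees; each row is the pose to reach, as a shift and turn from the pose commanded when the command began, along the tool's axes at that moment; what a row does not reach only later rows make up. A row lasts 1/12 s, in which the tool goes at most 0.0417 m and 7.16 degrees, less where a joint would pass 70% of its speed; a pose out of reach is approached as far as the arm can. OPENING is the finger opening in m, set as the command begins (- or left out keeps the last). The fingers move at their own pace and stop on an object; FORCE is the grip in N (left out, the last holds). Time passes only in rows, so rows that do not move let the fingers close. It prints the time, the measured TCP pose, the force, the opening and the grip force at its end.
- r.get_state(): the state, without advancing time (a new reading comes with each control period).
- r.capture(name): name is "scene" or "top" or "wrist"; returns a dict with "frame" (384x512x3 uint8, red, green, blue), "z_map" (384x512 float32, m along the optical axis (not along the pixel's ray), 0 where there is no reading), "fx", "fy", "cx", "cy" (pixels), "cam_to_world" (4x4, takes a point from camera to world coordinates). Camera axes: x right, y down, z forward; pixel columns grow to the right and rows downward; lengths in m; the calibration is good to about 2 mm. A picture is of the moment at which its call begins.
- r.close_job(): hands the job in; it is judged then, once.
The state is a dict: "time_s": time; "joints": joint angles; "qd": joint speeds; "joint_torque": joint torques, N m; "tcp_pos": TCP position; "eef_rot": TCP orientation; "contact_force": force on the tool from outside, world axes, zero at the start; "moment": the same for the moment, N m; "gripper_width": finger opening in m; "gripper_force": force on a finger pad.
Only numpy, scipy, OpenCV 4.12 (cv2) and the standard library are available. Lean on these libraries where they do the work, as an engineer would, in place of code of your own. Each camera call takes 0.05 s, during which the arm holds its last target. There are 200 camera calls.

## Task

The flow cell on the optical rail is due for cleaning. Lift the lens rider and the iris rider off the rail and stand them both on the rubber mat, slide the cell carriage along the T-slot and out of the rail's open end, and stand it upright in the steel tray. Then seat the white alignment target astride the rail at the closed end, where the cell was, and put the lens and the iris back on the rail, each where it stood before; nothing may be tipped over.

Things in the scene. Friction and masses are not known exactly. Their poses are not given: they have to be found in the camera images.
- rail: Fixed aluminium rail along its y: 300 long, 48 wide, 21 mm high; feet 4 mm high reach 46 mm to both sides. T-slot in its top: mouth 17 mm, chamber 35 mm wide. Closed by a dark 28 mm high end stop at +y (from y = 140 mm); open at -y (y = -150 mm). Origin: underside centre. Cell station: y = +105 mm. In order from the closed end stand the cell and the two riders (in either order), gaps over 20 mm.
- lens_rider: Lens on a saddle rider, 78 mm high: black square frame 44 mm wide (x), 14 thick (y), z = 34 to 78 mm, with a round barrel 38 mm wide, 30 long. Grip it across x, about z = 60 mm. Loose saddle: plate 70 (x) by 40 mm (y), cheeks straddle the rail with 4 mm play a side; lifts straight off. Origin: centre under the cheeks; 7 mm above the rail's origin when seated, at surface level when stood on a flat.
- iris_rider: Iris on a saddle rider, 93 mm high: slim aluminium frame 32 mm wide (x), 12 mm thick (y), z = 34 to 78 mm, black iris disc with a white centre spot on either face, short lever with a black ball on top, z up to 93 mm. Grip the frame across x at about z = 60 mm. Same saddle and origin as the lens rider; either of the two may be nearer the open end.
- target_rider: Alignment target on a saddle rider, 80 mm high: white plate 40 mm wide (x), 10 mm thick (y), z = 34 to 80 mm, with a thin black cross and rings. Grip the plate across x at about z = 60 mm. Same saddle and origin as the lens rider. Stands on the worktop in front of the rail at the start. May be seated on the rail either way round.
- cell: Flow-cell carriage, 93 mm high: upright aluminium frame with glass window, 36 mm wide (x), 18 thick (y), z = 34 to 80 mm, two hose nipples on top. Grip across x at about z = 60 mm. Under its plate a T-nut, held in the slot: 3.5 mm play a side, 2 mm up and down; unclamped, low friction, free past rail y = -168 mm. Origin: under the T-nut, 7 mm above the rail's; off the rail it stands on it.
- mat: Fixed flat grey ribbed rubber mat, 110 mm (x) by 170 mm (y), 3 mm thick: the side place for the lens and iris riders, which fit on it side by side along y. Origin at the centre of its underside. It lies in front of the rail on one side, left or right.
- tray: Fixed open steel tray, 105 mm (x) by 150 mm (y), 16 mm high, floor and walls 2.5 mm thick: the place for the cell carriage. Origin at the centre of its underside. It lies in front of the rail on the other side from the mat.
There are look-alikes about, which are no part of the job. What is shaped like the tray but green is not meant.

How it is judged (in metres and radians):
On the way, in this order (a step that is already met when the one before it is completed fails the run):
1. the lens rider and the iris rider both stand upright on the mat, released (x of lens_rider in the frame of mat between -0.055 and 0.055 m and y of lens_rider in the frame of mat between -0.085 and 0.085 m and z of lens_rider in the frame of mat between -0.001 and 0.008 m and linear speed of each of lens_rider, iris_rider below 0.02 m/s and angle between each of lens_rider, iris_rider's own z axis and vertical below 0.12 rad and contact force between the fingers and lens_rider below 0.1 N and x of iris_rider in the frame of mat between -0.055 and 0.055 m and y of iris_rider in the frame of mat between -0.085 and 0.085 m and z of iris_rider in the frame of mat between -0.001 and 0.008 m and contact force between the fingers and iris_rider below 0.1 N), for 0.2 s.
2. the cell carriage stands upright in the tray, released (x of cell in the frame of tray between -0.045 and 0.045 m and y of cell in the frame of tray between -0.067 and 0.067 m and z of cell in the frame of tray between 0 and 0.009 m and linear speed of cell below 0.02 m/s and angle between cell's own z axis and vertical below 0.12 rad and contact force between the fingers and cell below 0.1 N), for 0.2 s.
At the end, for the whole second after the job is handed in: The cell carriage stands upright on the floor of the tray; the target rider sits astride the rail within 20 mm of the cell station; the lens and iris riders sit astride the rail within 12 mm of where each stood at the start; all upright (within 0.12 rad), at rest and released (x of cell in the frame of tray between -0.045 and 0.045 m and y of cell in the frame of tray between -0.067 and 0.067 m and z of cell in the frame of tray between 0 and 0.009 m and linear speed of each of cell, lens_rider, iris_rider, target_rider below 0.02 m/s and angle between each of cell, lens_rider, iris_rider, target_rider's own z axis and vertical below 0.12 rad and distance of each of lens_rider, iris_rider from where it was at the start of the episode below 0.012 m and angle between the y axis of each of lens_rider, iris_rider, target_rider and the y axis of rail, either way round below 0.25 rad and z of lens_rider in the frame of rail between 0.004 and 0.01 m and z of iris_rider in the frame of rail between 0.004 and 0.01 m and x of target_rider in the frame of rail between -0.01 and 0.01 m and y of target_rider in the frame of rail between 0.085 and 0.125 m and z of target_rider in the frame of rail between 0.004 and 0.01 m); the robot touches nothing.
It fails at once if a rider or the cell carriage is tipped over (angle between any of lens_rider, iris_rider, target_rider, cell's own z axis and vertical above 0.6 rad).
It also fails if it takes over 128 s, if anything falls off the work surface, if the arm or the gripper's body presses on something with over 40 N, if the wrist force passes 120 N, or if a joint passes its speed limit or range.

## Working session

There is one attempt and no reset: what is moved stays moved. The work goes in short steps, Python scripts to look and compute and a shell command to move; the robot and the scene stay as the last step left them, time stands still between calls to the robot, and variables do not carry over. Pictures are saved under pics/ and viewed, at most 14 in all, crops included, and the job is handed in when it is done.

```bash
mkdir -p pics; ls; cat > h.py <<'E'
import numpy as np,cv2,pickle
from plant import r
def cap(n,f):
    c=r.capture(n); cv2.imwrite(f'pics/{f}.png',c['frame'][:,:,::-1]); pickle.dump(c,open(f'pics/{f}.pkl','wb')); return c
def ld(f): return pickle.load(open(f'pics/{f}.pkl','rb'))
def cloud(c):
    v,u=np.mgrid[:384,:512]; z=c['z_map']
    p=np.stack([(u-c['cx'])/c['fx']*z,(v-c['cy'])/c['fy']*z,z,np.ones_like(z)],-1)@c['cam_to_world'].T
    p=p[...,:3]; p[z==0]=np.nan; return p
def ray(c,u,v,h):
    T=c['cam_to_world']; d=T[:3,:3]@[(u-c['cx'])/c['fx'],(v-c['cy'])/c['fy'],1]; o=T[:3,3]
    return o+d*(h-o[2])/d[2]
E
python3 - <<'E'
from h import *
s=r.get_state(); print(s['tcp_pos'],s['eef_rot'],r.grip_depth)
a=cap('top','top0');b=cap('scene','sc0')
print(a['cam_to_world'].round(3),b['cam_to_world'].round(3))
E
```

```text
pics
[ 0.25815511 -0.62315569  0.22562947] [ 1.79905836e+02 -8.92667174e-03 -1.57501608e+02] 0.0188
[[-0.077 -0.973  0.217  0.207]
 [-0.997  0.077 -0.011  0.222]
 [-0.006 -0.217 -0.976  1.486]
 [ 0.     0.     0.     1.   ]] [[-0.734 -0.426  0.53  -0.306]
 [-0.679  0.48  -0.555  1.089]
 [-0.018 -0.767 -0.641  1.035]
 [ 0.     0.     0.     1.   ]]
```

View pics/top0.png

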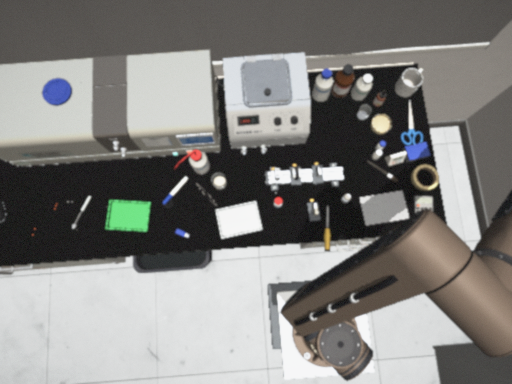

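View pics/sc0.png

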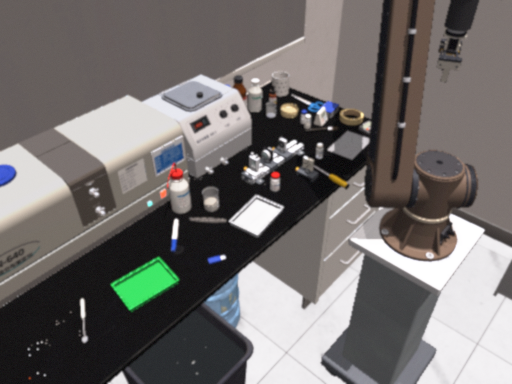

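The top view shows the rail at (268–343, 165–185), the steel tray at (239,219), the mat at (384,208) and the target near (313,210). The green tray is at (128,216). I'll zoom in on the rail and compute rough positions.

```bash
python3 - <<'E'
from h import *
a=ld('top0');b=ld('sc0')
A=cv2.resize(a['frame'][145:240,205:425],None,fx=3.6,fy=3.6,interpolation=cv2.INTER_CUBIC)[:,:,::-1]
B=cv2.resize(b['frame'][125:240,225:375],None,fx=3.6,fy=3.6,interpolation=cv2.INTER_CUBIC)[:,:,::-1]
cv2.imwrite('pics/a1.png',A[:, :800]);cv2.imwrite('pics/b1.png',B)
P=cloud(a)
for n,u,v in [('tray',239,219),('mat',384,208),('railL',268,178),('railR',342,174),('targ',313,205)]:
  print(n,P[v,u].round(3))
# rail points: height map 15..35mm
m=(P[...,2]>.012)&(P[...,2]<.035)
for lo,hi,n in [(.002,.012,'low'),(.012,.035,'rail'),(.035,.12,'high')]:
  m=(P[...,2]>lo)&(P[...,2]<hi); m[:, :205]=0;m[:,425:]=0;m[:150]=0;m[245:]=0
  k,l,st,ce=cv2.connectedComponentsWithStats(m.astype('uint8'))
  for i in range(1,k):
    if st[i,4]>15: print(n,st[i],np.nanmean(P[l==i],0).round(3))
E
```

```text
tray [ 0.428  0.279 -0.001]
mat [ 0.427 -0.281 -0.002]
railL [0.58  0.155 0.002]
railR [ 0.574 -0.136 -0.001]
targ [0.447 0.002 0.075]
low [275 150   6  11  20] [0.668 0.11  0.004]
low [315 150  11  14  34] [ 0.65  -0.059  0.004]
low [324 150  13  17  47] [ 0.628 -0.094  0.005]
low [259 154  11   7  27] [0.669 0.162 0.004]
low [366 154   9   9  20] [ 0.624 -0.251  0.006]
low [224 156   9   8  20] [0.665 0.308 0.004]
low [380 156   9   9  19] [ 0.618 -0.31   0.006]
low [346 158  12  10  28] [ 0.617 -0.179  0.004]
low [409 159   7   6  16] [ 0.602 -0.416  0.005]
low [390 161  10   7  23] [ 0.598 -0.345  0.006]
low [245 162  11   9  19] [0.634 0.221 0.004]
low [221 165   7  13  23] [0.62  0.325 0.004]
low [270 164  13   6  23] [0.626 0.121 0.005]
low [349 165   9  19  41] [ 0.571 -0.175  0.004]
low [373 164  25  26 112] [ 0.556 -0.305  0.006]
low [402 169  13  16  40] [ 0.549 -0.397  0.005]
low [322 170  22   6  67] [ 0.58  -0.099  0.006]
low [301 173  11   4  32] [0.581 0.003 0.005]
low [282 174   8   5  26] [0.581 0.086 0.006]
low [343 174   6  11  19] [ 0.554 -0.149  0.004]
low [241 
[... 1882 characters left out ...]
 81] [0.468 0.249 0.016]
rail [216 212   4  14  21] [0.436 0.359 0.017]
rail [226 223  36  14  63] [0.378 0.257 0.017]
rail [324 222   6  23  94] [ 0.337 -0.044  0.019]
rail [219 227   6  11  24] [0.379 0.349 0.017]
high [373 150   9   7  47] [ 0.634 -0.269  0.051]
high [387 151  20  10 100] [ 0.618 -0.342  0.05 ]
high [205 155   4  15  36] [0.641 0.385 0.074]
high [291 166  10  14 109] [0.574 0.054 0.078]
high [316 166   6  11  52] [ 0.574 -0.032  0.074]
high [273 168   8  13  72] [0.575 0.125 0.078]
high [211 172  14  16  82] [0.579 0.348 0.055]
high [342 194   8   7  44] [ 0.472 -0.127  0.052]
high [273 197   9   9  63] [0.475 0.13  0.06 ]
high [312 203   6  13  60] [ 0.433 -0.002  0.068]
```

View pics/a1.png

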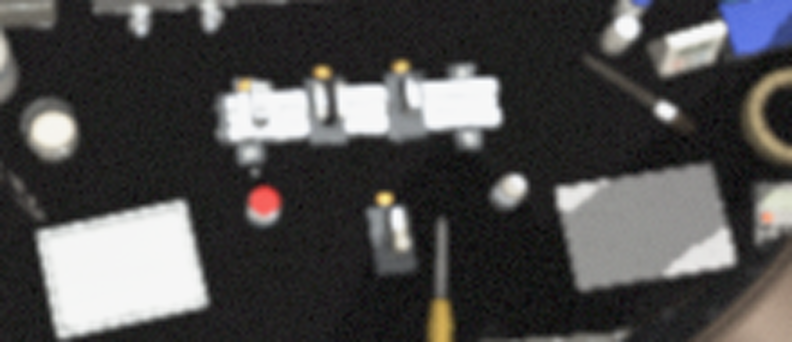

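View pics/b1.png

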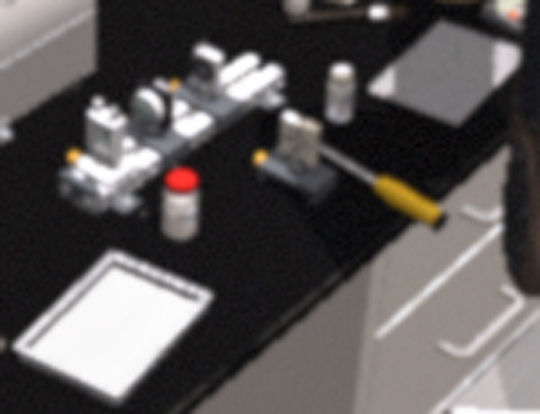

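The cell is near (0.575, 0.125) at the closed end (+y). The lens is next at y≈0.054, then the iris at y≈-0.032, and the open end is at -y. The mat is at (0.43,-0.28) and the tray at (0.43, 0.28). Next I'll bring the wrist camera over the rail.

```bash
cat >> h.py <<'E'
from scipy.spatial.transform import Rotation as Ro
def go(x,y,z,yaw):
    s=r.get_state(); R0=Ro.from_euler('xyz',s['eef_rot'],degrees=True); p0=np.array(s['tcp_pos'])
    d=R0.inv().apply(np.array([x,y,z])-p0); w=(R0.inv()*Ro.from_euler('xyz',[180,0,yaw],degrees=True)).as_rotvec(degrees=True)
    print('->',(x,y,z,yaw),d.round(4),w.round(2),'rows',max(np.linalg.norm(d)/.0417,np.linalg.norm(w)/7.16).round(1))
E
python3 -c "
from h import *
go(.47,0,.36,-90)"
```

```text
-> (0.47, 0, 0.36, -90) [-0.4342  0.4949 -0.1336] [ 8.00e-02  4.00e-02 -6.75e+01] rows 16.1
```

```bash
python3 -m pendant '[[-0.434,0.495,-0.134,0,0,-67.5],[-0.434,0.495,-0.134,0,0,-67.5],[-0.434,0.495,-0.134,0,0,-67.5],[-0.434,0.495,-0.134,0,0,-67.5],[-0.434,0.495,-0.134,0,0,-67.5],[-0.434,0.495,-0.134,0,0,-67.5],[-0.434,0.495,-0.134,0,0,-67.5],[-0.434,0.495,-0.134,0,0,-67.5],[-0.434,0.495,-0.134,0,0,-67.5],[-0.434,0.495,-0.134,0,0,-67.5],[-0.434,0.495,-0.134,0,0,-67.5],[-0.434,0.495,-0.134,0,0,-67.5]]' 0.085 20; python3 -c "
from h import *
go(.47,0,.36,-90)"
```

```text
time_s: 1.1
tcp_pos: [0.4155, -0.1577, 0.3268]
eef_rot: [-180.0, 0.0, -90.0]
contact_force: [0.9, -0.2, -0.3]
gripper_width: 0.0851
gripper_force: 0.0
-> (0.47, 0, 0.36, -90) [-0.1576 -0.0546 -0.0332] [-0.02  0.01  0.02] rows 4.1
```

```bash
python3 -m pendant '[[-0.14,-0.05,-0.03,0,0,0],[-0.14,-0.05,-0.03,0,0,0],[-0.14,-0.05,-0.03,0,0,0],[-0.14,-0.05,-0.03,0,0,0],[-0.14,-0.05,-0.03,0,0,0],[-0.14,-0.05,-0.03,0,0,0],[-0.14,-0.05,-0.03,0,0,0]]'; python3 - <<'E'
from h import *
s=r.get_state();print(s['joints'])
w=cap('wrist','w1');print(w['cam_to_world'].round(3))
t=cap('top','t1')
E
```

```text
time_s: 1.68
tcp_pos: [0.4653, -0.0197, 0.3558]
eef_rot: [179.9, -0.0, -90.0]
contact_force: [1.3, -0.4, -0.2]
gripper_width: 0.0848
gripper_force: 0.0
[ 2.18881651e+01 -3.25266151e+00 -1.13778860e+01 -8.80755934e-03
 -8.19294953e+01 -2.18435664e+01]
[[-1.    -0.    -0.001  0.465]
 [-0.001  0.962  0.272 -0.094]
 [ 0.001  0.272 -0.962  0.513]
 [ 0.     0.     0.     1.   ]]
```

View pics/w1.png

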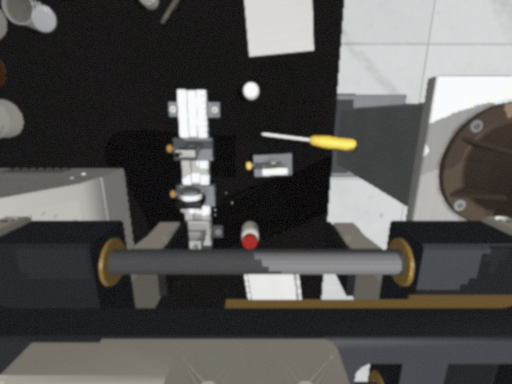

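The wrist view shows the rail at columns 178–212. The iris (nearer the open end) is at (192,148), the lens at (192,195), the cell at about (200,230) beside the fingers, and the target at (270,165). I'll localize them with the depth cloud and rays.

```bash
python3 - <<'E'
from h import *
w=ld('w1');P=cloud(w); f=w['frame'].astype(int)
roi=np.zeros((384,512),bool); roi[60:250,140:330]=1
for lo,hi,n in [(.015,.03,'rail'),(.05,.11,'high')]:
  m=(P[...,2]>lo)&(P[...,2]<hi)&roi
  k,l,st,ce=cv2.connectedComponentsWithStats(m.astype('uint8'))
  for i in range(1,k):
    if st[i,4]>40:
      q=P[l==i]; (c,sz,an)=cv2.minAreaRect(q[:,:2].astype('float32')); print(n,st[i],q.mean(0).round(4),np.percentile(q,[2,98],axis=0).round(3).tolist(),np.round(c,4),np.round(sz,3),round(an,1))
# bright rail edges per row, rays onto z=.021
for v in list(range(92,134,6))+[166,172,178]:
  g=f[v,:,:].min(1); u=np.where(g[165:225]>130)[0]+165
  if len(u): a=ray(w,u[0]-.5,v,.021);b=ray(w,u[-1]+.5,v,.021);print(v,u[0],u[-1],a[:2].round(4),b[:2].round(4),'mid',((a+b)/2)[:2].round(4))
E
```

```text
rail [ 167   89   49  160 3024] [ 0.5738 -0.0104  0.0234] [[0.542, -0.131, 0.017], [0.617, 0.148, 0.029]] [0.5832 0.0122] [0.296 0.083] 89.4
rail [311 136  19  12 173] [ 0.3488 -0.0495  0.0186] [[0.335, -0.058, 0.015], [0.365, -0.04, 0.022]] [ 0.3489 -0.0496] [0.018 0.036] 81.7
rail [254 153  39  24 555] [ 0.4357 -0.0112  0.0212] [[0.401, -0.027, 0.019], [0.468, 0.013, 0.026]] [ 0.4342 -0.0068] [0.07 0.04] 3.5
rail [242 223  17   8  50] [0.4765 0.1128 0.023 ] [[0.461, 0.11, 0.015], [0.492, 0.121, 0.03]] [0.4762 0.1153] [0.012 0.031] 87.8
high [244  82  14  16 166] [ 0.4732 -0.1323  0.0556] [[0.463, -0.142, 0.053], [0.483, -0.123, 0.058]] [ 0.4732 -0.1327] [0.021 0.022] 46.4
high [175 147  25  10 229] [ 0.5733 -0.038   0.0802] [[0.56, -0.044, 0.053], [0.589, -0.031, 0.098]] [ 0.5761 -0.0374] [0.014 0.033] 84.9
high [263 165  25  10 225] [ 0.4344 -0.0084  0.0745] [[0.415, -0.013, 0.053], [0.453, -0.002, 0.081]] [ 0.4341 -0.007 ] [0.039 0.01 ] 3.4
high [176 190  30  23 542] [0.5742 0.0453 0.0771] [[0.555, 0.032, 0.055], [0.596, 0.063, 0.085]] [0.5761 0.0475] [0.033 0.042] 88.3
high [189
[... 239 characters left out ...]
26 0.027] 70.6
92 176 206 [ 0.6015 -0.1311] [ 0.5489 -0.1312] mid [ 0.5752 -0.1311]
98 176 206 [ 0.6022 -0.1215] [ 0.5493 -0.1215] mid [ 0.5758 -0.1215]
104 169 217 [ 0.615  -0.1117] [ 0.5309 -0.1118] mid [ 0.573  -0.1117]
110 169 218 [ 0.6159 -0.1018] [ 0.5296 -0.1019] mid [ 0.5727 -0.1019]
116 177 211 [ 0.6028 -0.0919] [ 0.5421 -0.0919] mid [ 0.5725 -0.0919]
122 178 207 [ 0.6019 -0.0818] [ 0.5495 -0.0818] mid [ 0.5757 -0.0818]
128 178 207 [ 0.6027 -0.0716] [ 0.55   -0.0716] mid [ 0.5763 -0.0716]
166 182 208 [ 0.6006 -0.0041] [ 0.5514 -0.0041] mid [ 0.576  -0.0041]
172 182 208 [0.6014 0.0071] [0.5519 0.0071] mid [0.5767 0.0071]
178 182 209 [0.6023 0.0184] [0.5506 0.0183] mid [0.5764 0.0183]
```

Estimates: rail axis x≈0.576, running along world y with its origin at y≈0.014. Iris y≈-0.037, lens y≈0.0475, cell y≈0.120. The heights agree with the text: 0.078 in the top view and 0.077 from the wrist. Now I'll check clearance behind the rail and compute the iris grasp and the mat geometry.

```bash
python3 - <<'E'
from h import *
a=ld('top0');P=cloud(a)
for y in np.arange(-.2,.24,.04):
  m=(abs(P[...,1]-y)<.02)&(P[...,2]>.05)&(P[...,0]>.61)&(P[...,0]<.8)
  print(round(y,2),P[m][:,0].min().round(3) if m.any() else None, end=' | ')
print()
f=a['frame'].astype(int)
for n,(x0,x1,y0,y1),h in [('mat',(350,412,180,235),.003),('tray',(208,268,195,242),.016)]:
  g=f.min(2); m=np.zeros(g.shape,'uint8'); m[y0:y1,x0:x1]=(g[y0:y1,x0:x1]>70)
  k,l,st,ce=cv2.connectedComponentsWithStats(m); i=1+st[1:,4].argmax()
  c=max(cv2.findContours((l==i).astype('uint8'),0,1)[0],key=cv2.contourArea)[:,0]
  q=np.array([ray(a,u,v,h)[:2] for u,v in c],'float32'); print(n,cv2.minAreaRect(q), np.nanmedian(P[l==i][:,2]))
go(.575,-.037,.15,-90)
E
```

```text
-0.2 None | -0.16 None | -0.12 None | -0.08 None | -0.04 None | 0.0 0.704 | 0.04 0.705 | 0.08 0.704 | 0.12 0.704 | 0.16 0.684 | 0.2 0.704 | 
mat ((0.428480327129364, -0.2791168987751007), (0.118681900203228, 0.17996397614479065), 4.144890785217285) 0.002655052936205271
tray ((0.4251708388328552, 0.2801813781261444), (0.12295893579721451, 0.1676369458436966), 8.06706714630127) 0.0029591454229414005
-> (0.575, -0.037, 0.15, -90) [ 0.0164 -0.1099  0.2059] [ 0.03 -0.01 -0.05] rows 5.6
```

```bash
python3 -m pendant '[[0.016,-0.11,0.2,0,0,0],[0.016,-0.11,0.2,0,0,0],[0.016,-0.11,0.2,0,0,0],[0.016,-0.11,0.2,0,0,0],[0.016,-0.11,0.2,0,0,0],[0.016,-0.11,0.2,0,0,0],[0.016,-0.11,0.2,0,0,0],[0.016,-0.11,0.2,0,0,0]]'; python3 - <<'E'
from h import *
w=cap('wrist','w2');P=cloud(w)
print(w['cam_to_world'][:3,3].round(3))
m=(P[...,2]>.06)&(P[...,2]<.11)&(P[...,0]>.53)&(P[...,0]<.62)
k,l,st,ce=cv2.connectedComponentsWithStats(m.astype('uint8'))
for i in range(1,k):
  if st[i,4]>60: q=P[l==i];print(st[i],q.mean(0).round(4),np.percentile(q,[2,98],axis=0).round(3).tolist())
E
```

```text
time_s: 2.45
tcp_pos: [0.5749, -0.0371, 0.1551]
eef_rot: [179.8, -0.1, -90.1]
contact_force: [-0.7, -0.2, 1.2]
gripper_width: 0.0851
gripper_force: 0.0
[ 0.575 -0.111  0.313]
[236 189  36  24 744] [ 0.5766 -0.0388  0.081 ] [[0.561, -0.043, 0.062], [0.592, -0.031, 0.098]]
[231 274  45  25 999] [0.5774 0.0478 0.0813] [[0.557, 0.037, 0.072], [0.598, 0.063, 0.085]]
```

View pics/w2.png

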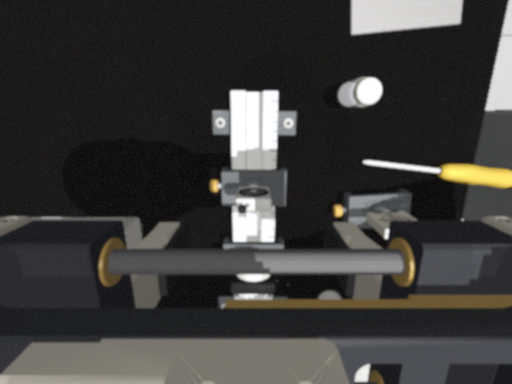

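The iris is at (254,195), centred at (0.577,-0.037) with its top at z 0.098, as expected. Descending to grasp it.

```bash
python3 -m pendant '[[0,-0.002,0.04,0,0,0],[0,-0.002,0.075,0,0,0],[0,-0.002,0.1,0,0,0],[0,-0.002,0.106,0,0,0],[0,-0.002,0.106,0,0,0],[0,-0.002,0.106,0,0,0]]'; python3 -m pendant '[[0,0,0,0,0,0],[0,0,0,0,0,0],[0,0,0,0,0,0],[0,0,0,0,0,0],[0,0,0,0,0,0],[0,0,0,0,0,0]]' 0.01 20
```

```text
time_s: 3.0
tcp_pos: [0.579, -0.0354, 0.0527]
eef_rot: [-179.8, 0.0, -90.0]
contact_force: [0.4, -0.1, -0.2]
gripper_width: 0.0845
gripper_force: 0.0
time_s: 3.5
tcp_pos: [0.5778, -0.0356, 0.0506]
eef_rot: [-180.0, 0.0, -90.0]
contact_force: [-0.2, 0.1, 0.6]
gripper_width: 0.0505
gripper_force: 0.0
```

```bash
python3 -m pendant '[[0,0,0,0,0,0],[0,0,0,0,0,0],[0,0,0,0,0,0],[0,0,0,0,0,0],[0,0,0,0,0,0]]'; python3 -c "
from h import *
print(r.get_state()['joints'])
go(.576,-.036,.16,-90);go(.428,-.32,.048,-90)"
```

```text
time_s: 3.92
tcp_pos: [0.5777, -0.0356, 0.0502]
eef_rot: [180.0, -0.0, -90.0]
contact_force: [-0.0, 0.2, 0.5]
gripper_width: 0.032
gripper_force: 20.0
[ 1.58293071e+01  2.15273453e+01 -2.38935188e+01 -4.80686799e-04
 -4.45932892e+01 -1.58223428e+01]
-> (0.576, -0.036, 0.16, -90) [ 0.0004  0.0017 -0.1098] [ 0.01 -0.    0.01] rows 2.6
-> (0.428, -0.32, 0.048, -90) [0.2844 0.1497 0.0022] [ 0.01 -0.    0.01] rows 7.7
```

```bash
python3 -m pendant '[[0,0,-0.03,0,0,0],[0,0,-0.06,0,0,0],[0,0,-0.09,0,0,0],[0.06,0.03,-0.09,0,0,0],[0.1,0.052,-0.09,0,0,0],[0.14,0.074,-0.09,0,0,0],[0.18,0.095,-0.09,0,0,0],[0.22,0.116,-0.09,0,0,0],[0.25,0.132,-0.09,0,0,0],[0.275,0.145,-0.09,0,0,0],[0.284,0.15,-0.09,0,0,0],[0.284,0.15,-0.09,0,0,0]]'; python3 -m pendant '[[0,0,0.03,0,0,0],[0,0,0.055,0,0,0],[0,0,0.075,0,0,0],[0,0,0.085,0,0,0],[0,0,0.085,0,0,0],[0,0,0.085,0,0,0]]'
```

```text
time_s: 4.92
tcp_pos: [0.4248, -0.3229, 0.1399]
eef_rot: [179.9, 0.0, -90.2]
contact_force: [0.4, -0.4, -1.4]
gripper_width: 0.0318
gripper_force: 20.0
time_s: 5.42
tcp_pos: [0.4279, -0.3195, 0.0553]
eef_rot: [179.9, 0.0, -90.0]
contact_force: [0.6, -0.0, -0.8]
gripper_width: 0.0314
gripper_force: 20.0
```

```bash
python3 -m pendant '[[0,0,0.005,0,0,0],[0,0,0.008,0,0,0],[0,0,0.0085,0,0,0],[0,0,0.0085,0,0,0]]'; python3 -m pendant '[[0,0,0,0,0,0],[0,0,0,0,0,0],[0,0,0,0,0,0],[0,0,0,0,0,0]]' 0.085; python3 -c "
from h import *
go(.577,.0475,.15,-90)"
```

```text
time_s: 5.75
tcp_pos: [0.428, -0.3196, 0.0472]
eef_rot: [-180.0, -0.0, -90.0]
contact_force: [-0.5, -0.2, -1.5]
gripper_width: 0.0318
gripper_force: 20.0
time_s: 6.08
tcp_pos: [0.428, -0.3197, 0.0471]
eef_rot: [-180.0, -0.0, -90.0]
contact_force: [0.9, 0.1, -0.7]
gripper_width: 0.0531
gripper_force: 0.0
-> (0.577, 0.0475, 0.15, -90) [-0.3671 -0.1492 -0.1029] [-0.03 -0.01  0.01] rows 9.8
```

```bash
python3 -m pendant '[[0,0,-0.04,0,0,0],[0,0,-0.08,0,0,0],[0,0,-0.105,0,0,0],[-0.04,-0.016,-0.105,0,0,0],[-0.08,-0.032,-0.105,0,0,0],[-0.12,-0.048,-0.105,0,0,0],[-0.16,-0.064,-0.105,0,0,0],[-0.2,-0.08,-0.105,0,0,0],[-0.24,-0.096,-0.105,0,0,0],[-0.28,-0.112,-0.105,0,0,0],[-0.31,-0.126,-0.105,0,0,0],[-0.34,-0.138,-0.105,0,0,0]]'; python3 -m pendant '[[-0.027,-0.011,0,0,0,0],[-0.027,-0.011,0,0,0,0],[-0.027,-0.011,0,0,0,0],[-0.027,-0.011,0,0,0,0]]'; python3 - <<'E'
from h import *
w=cap('wrist','w3');P=cloud(w)
m=(P[...,2]>.06)&(P[...,2]<.11)&(P[...,0]>.53)&(P[...,0]<.62)
k,l,st,ce=cv2.connectedComponentsWithStats(m.astype('uint8'))
for i in range(1,k):
  if st[i,4]>60: q=P[l==i];print(st[i],q.mean(0).round(4),np.percentile(q,[2,98],axis=0).round(3).tolist())
f=w['frame'].astype(int)
go(.577,.0475,.0495,-90)
t=cap('top','t3');P=cloud(t)
m=(P[...,2]>.045)&(P[...,0]>.37)&(P[...,0]<.49)&(P[...,1]<-.22)&(P[...,1]>-.37)
print(P[m].mean(0),m.sum())
E
```

```text
time_s: 7.08
tcp_pos: [0.5668, 0.0232, 0.1522]
eef_rot: [-179.9, 0.0, -89.9]
contact_force: [1.1, -1.5, -0.0]
gripper_width: 0.0854
gripper_force: 0.0
time_s: 7.42
tcp_pos: [0.5763, 0.0474, 0.1515]
eef_rot: [180.0, -0.0, -90.0]
contact_force: [0.2, 1.1, 0.6]
gripper_width: 0.0851
gripper_force: 0.0
[ 230  180   50   42 1706] [0.5773 0.0459 0.079 ] [[0.558, 0.032, 0.063], [0.597, 0.064, 0.085]]
[235 274  38  19 628] [0.5782 0.1206 0.09  ] [[0.561, 0.115, 0.085], [0.595, 0.13, 0.1]]
-> (0.577, 0.0475, 0.0495, -90) [-0.0007 -0.0008  0.1022] [ 0.03 -0.01 -0.01] rows 2.5
[ 0.42583724 -0.31395342  0.07215093] 61
```

View pics/w3.png

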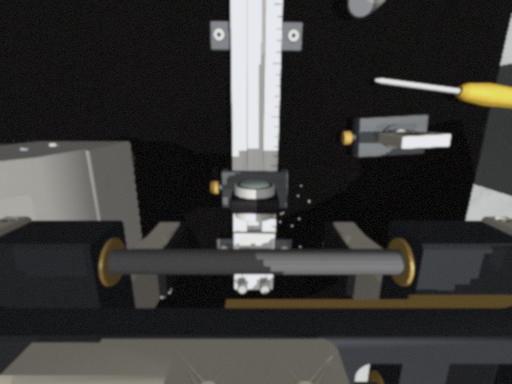

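The lens is at (254,188), centred at y≈0.0475, with the cell behind it at (254,270). Grasping the lens.

```bash
python3 -m pendant '[[0,-0.001,0.04,0,0,0],[0,-0.001,0.075,0,0,0],[0,-0.001,0.095,0,0,0],[0,-0.001,0.101,0,0,0],[0,-0.001,0.101,0,0,0],[0,-0.001,0.101,0,0,0]]'; python3 -m pendant '[[0,0,0,0,0,0],[0,0,0,0,0,0],[0,0,0,0,0,0],[0,0,0,0,0,0],[0,0,0,0,0,0],[0,0,0,0,0,0],[0,0,0,0,0,0],[0,0,0,0,0,0]]' 0.02 20;python3 -c "
from h import *
go(.428,-.237,.047,-90)"
```

```text
time_s: 8.02
tcp_pos: [0.5784, 0.0469, 0.0518]
eef_rot: [-179.9, -0.0, -90.0]
contact_force: [0.9, -0.1, 0.1]
gripper_width: 0.0847
gripper_force: 0.0
time_s: 8.68
tcp_pos: [0.5778, 0.0475, 0.0509]
eef_rot: [-180.0, 0.0, -90.0]
contact_force: [-0.4, 0.5, 1.6]
gripper_width: 0.0441
gripper_force: 20.0
-> (0.428, -0.237, 0.047, -90) [0.2844 0.1499 0.0039] [-0.01  0.    0.01] rows 7.7
```

```bash
python3 -m pendant '[[0,0,-0.03,0,0,0],[0,0,-0.06,0,0,0],[0,0,-0.09,0,0,0],[0.06,0.03,-0.09,0,0,0],[0.1,0.052,-0.09,0,0,0],[0.14,0.074,-0.09,0,0,0],[0.18,0.095,-0.09,0,0,0],[0.22,0.116,-0.09,0,0,0],[0.25,0.132,-0.09,0,0,0],[0.275,0.145,-0.09,0,0,0],[0.284,0.15,-0.09,0,0,0],[0.284,0.15,-0.09,0,0,0]]'; python3 -m pendant '[[0,0,0.03,0,0,0],[0,0,0.055,0,0,0],[0,0,0.075,0,0,0],[0,0,0.085,0,0,0],[0,0,0.088,0,0,0],[0,0,0.09,0,0,0],[0,0,0.0925,0,0,0],[0,0,0.0925,0,0,0]]'
```

```text
time_s: 9.68
tcp_pos: [0.4245, -0.2397, 0.1404]
eef_rot: [179.9, 0.0, -90.2]
contact_force: [0.2, 0.8, -1.8]
gripper_width: 0.0439
gripper_force: 20.0
time_s: 10.35
tcp_pos: [0.4282, -0.2365, 0.0486]
eef_rot: [-180.0, -0.0, -90.0]
contact_force: [-0.0, -0.8, -1.8]
gripper_width: 0.0435
gripper_force: 20.0
```

```bash
python3 -m pendant '[[0,0,0.001,0,0,0],[0,0,0.0015,0,0,0],[0,0,0.0015,0,0,0]]'; python3 -m pendant '[[0,0,0,0,0,0],[0,0,0,0,0,0],[0,0,0,0,0,0],[0,0,0,0,0,0],[0,0,0,0,0,0],[0,0,0,0,0,0]]' 0.085;  python3 -m pendant '[[0,0,-0.04,0,0,0],[0,0,-0.08,0,0,0],[0,0,-0.11,0,0,0],[-0.04,-0.016,-0.11,0,0,0],[-0.08,-0.032,-0.11,0,0,0],[-0.12,-0.048,-0.11,0,0,0],[-0.16,-0.064,-0.11,0,0,0],[-0.2,-0.08,-0.11,0,0,0],[-0.24,-0.096,-0.11,0,0,0],[-0.27,-0.11,-0.11,0,0,0],[-0.28,-0.12,-0.11,0,0,0],[-0.28,-0.12,-0.11,0,0,0]]'; python3 - <<'E'
from h import *
t=cap('top','t4');P=cloud(t)
cv2.imwrite('pics/t4c.png',cv2.resize(t['frame'][145:240,205:425],None,fx=3.6,fy=3.6,interpolation=cv2.INTER_CUBIC)[:,:,::-1])
m=(P[...,2]>.045)&(P[...,0]>.37)&(P[...,0]<.49)&(P[...,1]<-.19)&(P[...,1]>-.37)
k,l,st,ce=cv2.connectedComponentsWithStats(m.astype('uint8'))
for i in range(1,k):
  q=P[l==i];print(st[i],q.mean(0).round(4))
go(.5775,.121,.15,-90)
E
```

```text
time_s: 10.6
tcp_pos: [0.428, -0.2366, 0.0472]
eef_rot: [-180.0, -0.0, -90.0]
contact_force: [0.2, -0.0, -1.4]
gripper_width: 0.0438
gripper_force: 20.0
time_s: 11.1
tcp_pos: [0.4278, -0.2366, 0.0468]
eef_rot: [-180.0, -0.0, -90.0]
contact_force: [-0.2, 0.5, 0.1]
gripper_width: 0.0782
gripper_force: 0.0
time_s: 12.1
tcp_pos: [0.5496, 0.0465, 0.1565]
eef_rot: [-180.0, -0.0, -89.8]
contact_force: [0.7, -0.3, 0.2]
gripper_width: 0.0848
gripper_force: 0.0
[396 199   8  11  61] [ 0.4262 -0.3138  0.0723]
[371 200  11  13 117] [ 0.4257 -0.2277  0.0737]
-> (0.5775, 0.121, 0.15, -90) [-0.076  -0.0294  0.0062] [ 0.04 -0.02  0.14] rows 2.0
```

View pics/t4c.png

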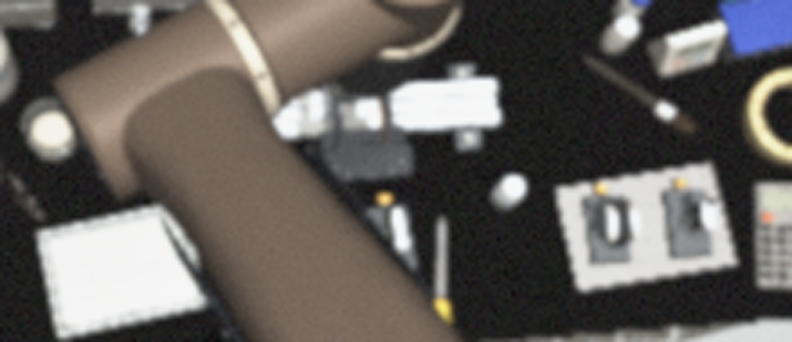

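Both riders stand on the mat, the lens at crop (612,222) and the iris at (695,215). Next is the cell.

```bash
python3 -m pendant '[[-0.037,-0.015,0,0,0,0],[-0.074,-0.029,0,0,0,0],[-0.074,-0.029,0,0,0,0],[-0.074,-0.029,0,0,0,0],[-0.074,-0.029,0,0,0,0]]'; python3 - <<'E'
from h import *
w=cap('wrist','w5');P=cloud(w)
m=(P[...,2]>.06)&(P[...,2]<.12)&(P[...,0]>.53)&(P[...,0]<.62)&(P[...,1]>.08)
for lo,hi in [(.065,.088),(.088,.12),(.065,.12)]:
  q=P[m&(P[...,2]>lo)&(P[...,2]<hi)];print(len(q),q.mean(0).round(4),np.percentile(q,[2,98],axis=0).round(4).tolist())
go(.5775,.1205,.05,-90)
E
```

```text
time_s: 12.57
tcp_pos: [0.576, 0.1166, 0.1564]
eef_rot: [179.9, -0.0, -90.0]
contact_force: [0.6, -0.2, -0.1]
gripper_width: 0.0847
gripper_force: 0.0
696 [0.578  0.1188 0.0844] [[0.5607, 0.1121, 0.0679], [0.5958, 0.1307, 0.0873]]
235 [0.5782 0.1206 0.0969] [[0.5642, 0.1174, 0.0894], [0.5918, 0.125, 0.1002]]
931 [0.5781 0.1192 0.0875] [[0.5607, 0.1124, 0.0701], [0.5957, 0.1302, 0.0997]]
-> (0.5775, 0.1205, 0.05, -90) [-0.0042 -0.0016  0.1066] [ 0.05 -0.02 -0.04] rows 2.6
```

View pics/w5.png

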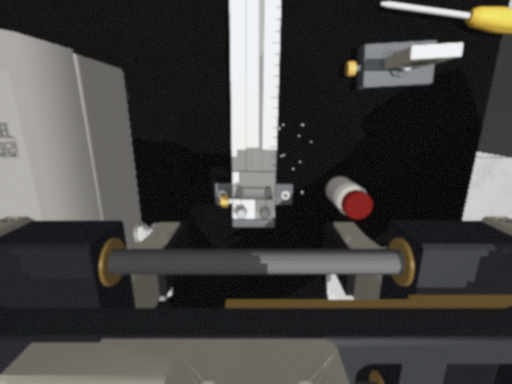

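The cell is at (254,200), centred at (0.578, 0.121). The red-capped bottle at (355,200) clears the fingers. Grasping.

```bash
python3 -m pendant '[[-0.004,-0.001,0.04,0,0,0],[-0.004,-0.001,0.075,0,0,0],[-0.004,-0.001,0.098,0,0,0],[-0.004,-0.001,0.106,0,0,0],[-0.004,-0.001,0.106,0,0,0],[-0.004,-0.001,0.106,0,0,0]]'; python3 -m pendant '[[0,0,0,0,0,0],[0,0,0,0,0,0],[0,0,0,0,0,0],[0,0,0,0,0,0],[0,0,0,0,0,0],[0,0,0,0,0,0],[0,0,0,0,0,0],[0,0,0,0,0,0],[0,0,0,0,0,0]]' 0.02 20;python3 -c "
from h import *
print(r.get_state()['moment'])
go(.578,-.165,.051,-90)"
```

```text
time_s: 13.12
tcp_pos: [0.5782, 0.1208, 0.0517]
eef_rot: [-180.0, -0.0, -90.0]
contact_force: [0.9, 0.4, 0.1]
gripper_width: 0.0849
gripper_force: 0.0
time_s: 13.87
tcp_pos: [0.5778, 0.1215, 0.0508]
eef_rot: [-180.0, 0.0, -90.0]
contact_force: [-1.3, 0.7, 0.6]
gripper_width: 0.0357
gripper_force: 20.0
[ 0.08951515  0.16468554 -0.01897789]
-> (0.578, -0.165, 0.051, -90) [ 2.865e-01 -2.000e-04 -2.000e-04] [-0.01  0.    0.01] rows 6.9
```

```bash
python3 -m pendant '[[0.01,0,-0.001,0,0,0],[0.025,0,-0.001,0,0,0],[0.045,0,-0.001,0,0,0],[0.065,0,-0.001,0,0,0],[0.085,0,-0.001,0,0,0],[0.105,0,-0.001,0,0,0],[0.12,0,-0.001,0,0,0],[0.12,0,-0.001,0,0,0]]'
```

```text
time_s: 14.53
tcp_pos: [0.5765, -0.0022, 0.0514]
eef_rot: [179.9, -0.0, -90.2]
contact_force: [-0.5, -0.8, -1.1]
gripper_width: 0.0359
gripper_force: 20.0
```

```bash
python3 -m pendant '[[0.01,0,0,0,0,0],[0.028,0,0,0,0,0],[0.048,0,0,0,0,0],[0.068,0,0,0,0,0],[0.088,0,0,0,0,0],[0.108,0,0,0,0,0],[0.128,0,0,0,0,0],[0.148,0,0,0,0,0],[0.166,0,0,0,0,0],[0.178,0,0,0,0,0],[0.178,0,0,0,0,0],[0.178,0,0,0,0,0]]'; python3 -m pendant '[[0,0,-0.003,0,0,0],[0,0,-0.006,0,0,0],[0,0,-0.01,0,0,0],[0,0,-0.01,0,0,0]]'; python3 -c "
from h import *
go(.425,.28,.15,-90)"
```

```text
time_s: 15.53
tcp_pos: [0.5774, -0.1772, 0.0515]
eef_rot: [180.0, 0.0, -90.1]
contact_force: [-0.1, -0.0, -1.6]
gripper_width: 0.0356
gripper_force: 20.0
time_s: 15.87
tcp_pos: [0.5786, -0.176, 0.063]
eef_rot: [-179.9, -0.0, -89.9]
contact_force: [0.3, 0.3, -1.0]
gripper_width: 0.036
gripper_force: 20.0
-> (0.425, 0.28, 0.15, -90) [-0.4562  0.1528 -0.0873] [-0.1  -0.01  0.08] rows 11.7
```

```bash
python3 -m pendant '[[0,0,-0.03,0,0,0],[0,0,-0.06,0,0,0],[0,0,-0.09,0,0,0],[-0.036,0.012,-0.09,0,0,0],[-0.072,0.024,-0.09,0,0,0],[-0.108,0.036,-0.09,0,0,0],[-0.144,0.048,-0.09,0,0,0],[-0.18,0.06,-0.09,0,0,0],[-0.216,0.072,-0.09,0,0,0],[-0.252,0.084,-0.09,0,0,0],[-0.288,0.096,-0.09,0,0,0],[-0.324,0.108,-0.09,0,0,0]]'; python3 -m pendant '[[-0.036,0.012,0,0,0,0],[-0.072,0.024,0,0,0,0],[-0.1,0.034,0,0,0,0],[-0.12,0.041,0,0,0,0],[-0.131,0.0445,0,0,0,0],[-0.131,0.0445,0,0,0,0],[-0.131,0.0445,0,0,0,0],[-0.131,0.0445,0,0,0,0]]'; python3 - <<'E'
from h import *
go(.425,.28,.049,-90)
E
```

```text
time_s: 16.87
tcp_pos: [0.4687, 0.1494, 0.1523]
eef_rot: [-180.0, 0.0, -90.0]
contact_force: [0.6, 0.8, -1.7]
gripper_width: 0.0358
gripper_force: 20.0
time_s: 17.53
tcp_pos: [0.4251, 0.2777, 0.1517]
eef_rot: [180.0, -0.0, -90.0]
contact_force: [-0.0, -0.6, -1.8]
gripper_width: 0.0358
gripper_force: 20.0
-> (0.425, 0.28, 0.049, -90) [-2.300e-03  1.000e-04  1.027e-01] [ 0.02 -0.02  0.  ] rows 2.5
```

```bash
python3 -m pendant '[[0,0,0.03,0,0,0],[0,0,0.06,0,0,0],[0,0,0.085,0,0,0],[0,0,0.095,0,0,0],[0,0,0.1,0,0,0],[0,0,0.103,0,0,0],[0,0,0.1045,0,0,0],[0,0,0.1045,0,0,0],[0,0,0.1045,0,0,0]]'
```

```text
time_s: 18.28
tcp_pos: [0.4258, 0.279, 0.0484]
eef_rot: [-179.9, 0.1, -90.0]
contact_force: [0.0, 0.2, -0.8]
gripper_width: 0.0359
gripper_force: 20.0
```

```bash
python3 -m pendant '[[0,0,0.001,0,0,0],[0,0,0.002,0,0,0],[0,0,0.002,0,0,0],[0,0,0.002,0,0,0]]';  python3 -m pendant '[[0,0,0,0,0,0],[0,0,0,0,0,0],[0,0,0,0,0,0],[0,0,0,0,0,0],[0,0,0,0,0,0],[0,0,0,0,0,0]]' 0.085; python3 -m pendant '[[0,0,-0.04,0,0,0],[0,0,-0.08,0,0,0],[0,0,-0.11,0,0,0],[0.036,0,-0.11,0,0,0],[0.072,0,-0.11,0,0,0],[0.108,0,-0.11,0,0,0],[0.144,0,-0.11,0,0,0],[0.18,-0.004,-0.11,0,0,0],[0.22,-0.006,-0.11,0,0,0],[0.25,-0.006,-0.11,0,0,0],[0.27,-0.006,-0.11,0,0,0],[0.285,-0.006,-0.11,0,0,0]]'
python3 -c "
from h import *
go(.434,-.007,.15,-90)"
```

```text
time_s: 18.62
tcp_pos: [0.4257, 0.279, 0.0463]
eef_rot: [-179.9, 0.1, -90.0]
contact_force: [-1.3, -0.6, 6.2]
gripper_width: 0.0359
gripper_force: 20.0
time_s: 19.12
tcp_pos: [0.4251, 0.2784, 0.0452]
eef_rot: [180.0, -0.0, -90.0]
contact_force: [0.8, 0.9, 0.4]
gripper_width: 0.07
gripper_force: 0.0
time_s: 20.12
tcp_pos: [0.4307, -0.0086, 0.1553]
eef_rot: [180.0, 0.0, -90.1]
contact_force: [-0.2, -0.2, 0.6]
gripper_width: 0.0848
gripper_force: 0.0
-> (0.434, -0.007, 0.15, -90) [-0.0016 -0.0033  0.0053] [ 0.    0.   -0.09] rows 0.2
```

```bash
python3 -m pendant '[[0,0,0,0,0,0],[0,0,0,0,0,0]]'; python3 - <<'E'
from h import *
w=cap('wrist','w6');P=cloud(w)
for lo,hi in [(.05,.1),(.015,.03)]:
  m=(P[...,2]>lo)&(P[...,2]<hi)&(P[...,0]>.38)&(P[...,0]<.49)&(abs(P[...,1]+.007)<.04)
  q=P[m];print(len(q),q.mean(0).round(4),np.percentile(q,[2,98],axis=0).round(4).tolist(),cv2.minAreaRect(q[:,:2].astype('float32')))
go(.434,-.007,.042,-90)
t=cap('top','t6')
cv2.imwrite('pics/t6c.png',cv2.resize(t['frame'][145:240,205:425],None,fx=3.6,fy=3.6,interpolation=cv2.INTER_CUBIC)[:,:,::-1])
E
```

```text
time_s: 20.28
tcp_pos: [0.4311, -0.0072, 0.1553]
eef_rot: [-180.0, 0.0, -90.1]
contact_force: [-0.2, 0.2, 0.2]
gripper_width: 0.0851
gripper_force: 0.0
811 [ 0.4345 -0.0086  0.0731] [[0.4156, -0.0124, 0.0516], [0.4534, -0.0017, 0.0802]] ((0.43452703952789307, -0.0066224695183336735), (0.03995632752776146, 0.010985923931002617), 2.528754949569702)
1469 [ 0.435  -0.0129  0.0211] [[0.4005, -0.0271, 0.0159], [0.4757, 0.0105, 0.0254]] ((0.4407842755317688, -0.006764436140656471), (0.08202948421239853, 0.04011448845267296), 2.080758810043335)
-> (0.434, -0.007, 0.042, -90) [ 0.0004 -0.0027  0.1133] [-0.01  0.01 -0.05] rows 2.7
```

View pics/t6c.png

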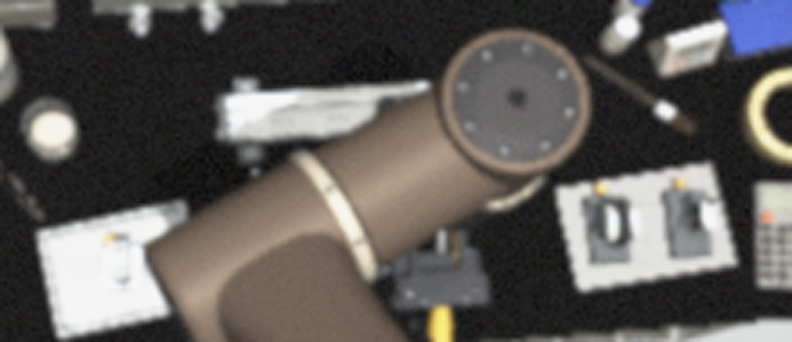

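View pics/w6.png

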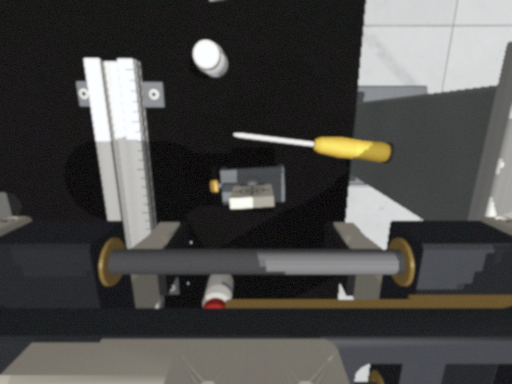

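The cell stands in the tray (crop (118,260)), and both riders are still on the mat. The target plate is centred at (0.4345,-0.0067) with yaw about 2.5°. Grasping it with a matching yaw.

```bash
python3 -m pendant '[[0,-0.003,0.04,0,0,-2.5],[0,-0.003,0.075,0,0,-2.5],[0,-0.003,0.1,0,0,-2.5],[0,-0.003,0.111,0,0,-2.5],[0,-0.003,0.111,0,0,-2.5],[0,-0.003,0.111,0,0,-2.5]]'; python3 -m pendant '[[0,0,0,0,0,0],[0,0,0,0,0,0],[0,0,0,0,0,0],[0,0,0,0,0,0],[0,0,0,0,0,0],[0,0,0,0,0,0],[0,0,0,0,0,0],[0,0,0,0,0,0],[0,0,0,0,0,0]]' 0.02 20;python3 -c "
from h import *
go(.5778,.12,.15,-90)"
```

```text
time_s: 20.88
tcp_pos: [0.4342, -0.006, 0.044]
eef_rot: [179.9, -0.0, -87.4]
contact_force: [-0.0, 0.7, -0.6]
gripper_width: 0.0851
gripper_force: 0.0
time_s: 21.63
tcp_pos: [0.4345, -0.0065, 0.0445]
eef_rot: [-180.0, 0.0, -87.5]
contact_force: [-0.3, -0.1, 2.2]
gripper_width: 0.0395
gripper_force: 20.0
-> (0.5778, 0.12, 0.15, -90) [-0.1202 -0.1488 -0.1055] [-0.02  0.01  2.51] rows 5.2
```

```bash
python3 -m pendant '[[0,0,-0.03,0,0,0],[0,0,-0.06,0,0,0],[0,0,-0.09,0,0,0],[-0.024,-0.03,-0.095,0,0,0.5],[-0.048,-0.06,-0.095,0,0,1.0],[-0.072,-0.09,-0.095,0,0,1.5],[-0.096,-0.12,-0.095,0,0,2.0],[-0.112,-0.138,-0.095,0,0,2.5],[-0.12,-0.148,-0.095,0,0,2.5],[-0.12,-0.148,-0.095,0,0,2.5],[-0.12,-0.148,-0.095,0,0,2.5],[-0.12,-0.148,-0.095,0,0,2.5]]'
python3 - <<'E'
from h import *
go(.577,.12,.07,-90)
w=cap('wrist','w7');P=cloud(w);f=w['frame'].astype(int)
for v in range(30,170,20):
  g=f[v].min(1); u=np.where(g[215:300]>130)[0]+215
  if len(u): a=ray(w,u[0]-.5,v,.021);b=ray(w,u[-1]+.5,v,.021);print(v,u[0],u[-1],a[:2].round(4),b[:2].round(4),'mid',((a+b)/2)[:2].round(4))
E
```

```text
time_s: 22.63
tcp_pos: [0.5756, 0.1189, 0.1387]
eef_rot: [179.9, -0.0, -90.0]
contact_force: [0.2, -0.7, -1.5]
gripper_width: 0.0397
gripper_force: 20.0
-> (0.577, 0.12, 0.07, -90) [-0.0011 -0.0015  0.0687] [ 0.1  -0.03 -0.02] rows 1.6
30 227 281 [ 0.6015 -0.0286] [ 0.5522 -0.0286] mid [ 0.5768 -0.0286]
50 227 280 [ 0.602  -0.0123] [ 0.5527 -0.0123] mid [ 0.5773 -0.0123]
70 227 280 [0.6025 0.0045] [0.5523 0.0045] mid [0.5774 0.0045]
90 228 279 [0.6021 0.022 ] [0.5528 0.022 ] mid [0.5774 0.022 ]
110 228 279 [0.6026 0.0401] [0.5524 0.0402] mid [0.5775 0.0401]
130 229 278 [0.6021 0.059 ] [0.553 0.059] mid [0.5776 0.059 ]
150 229 277 [0.6027 0.0786] [0.5535 0.0786] mid [0.5781 0.0786]
```

The rail axis measures x≈0.578 at the closed end, so I'm lowering the target at x=0.578, y=0.119.

```bash
python3 -m pendant '[[0,-0.002,0.02,0,0,0],[0,-0.002,0.04,0,0,0],[0,-0.002,0.055,0,0,0],[0,-0.002,0.062,0,0,0],[0,-0.002,0.062,0,0,0],[0,-0.002,0.062,0,0,0]]'; python3 -m pendant '[[0,0,0.01,0,0,0],[0,0,0.018,0,0,0],[0,0,0.022,0,0,0],[0,0,0.024,0,0,0],[0,0,0.024,0,0,0]]'
```

```text
time_s: 23.18
tcp_pos: [0.5788, 0.1194, 0.0779]
eef_rot: [-180.0, -0.0, -90.0]
contact_force: [0.6, 0.3, -1.1]
gripper_width: 0.0399
gripper_force: 20.0
time_s: 23.6
tcp_pos: [0.5785, 0.1196, 0.0526]
eef_rot: [179.9, -0.0, -90.0]
contact_force: [-0.1, 0.3, -1.3]
gripper_width: 0.0397
gripper_force: 20.0
```

Free descent with no contact, and 1 mm left to the seat. Releasing after the last step.

```bash
python3 -m pendant '[[0,0,0.001,0,0,0],[0,0,0.001,0,0,0],[0,0,0.001,0,0,0]]'; python3 -m pendant '[[0,0,0,0,0,0],[0,0,0,0,0,0],[0,0,0,0,0,0],[0,0,0,0,0,0],[0,0,0,0,0,0],[0,0,0,0,0,0]]' 0.085; python3 -m pendant '[[0,0,-0.04,0,0,0],[0,0,-0.08,0,0,0],[0,0,-0.105,0,0,0],[0.04,0.016,-0.105,0,0,0],[0.08,0.032,-0.105,0,0,0],[0.12,0.048,-0.105,0,0,0],[0.16,0.064,-0.105,0,0,0],[0.2,0.08,-0.105,0,0,0],[0.24,0.096,-0.105,0,0,0],[0.28,0.112,-0.105,0,0,0],[0.32,0.128,-0.105,0,0,0],[0.34,0.136,-0.105,0,0,0]]';  python3 -m pendant '[[0.0,0,0,0,0,0],[0,0,0,0,0,0]]'; python3 - <<'E'
from h import *
go(.4278,-.2366,.0468,-90)
w=cap('wrist','w8');P=cloud(w)
m=(P[...,2]>.055)&(P[...,2]<.11)&(P[...,0]>.38)&(P[...,0]<.49)&(P[...,1]<-.18)
k,l,st,ce=cv2.connectedComponentsWithStats(m.astype('uint8'))
for i in range(1,k):
  if st[i,4]>60: q=P[l==i];print(st[i],q.mean(0).round(4),np.percentile(q,[2,98],axis=0).round(3).tolist())
t=cap('top','t8');P=cloud(t)
m=(P[...,2]>.05)&(P[...,2]<.11)&(P[...,0]>.53)&(P[...,0]<.62)&(P[...,1]>.07)&(P[...,1]<.17)
print(P[m].mean(0),P[m].max(0),m.sum())
cv2.imwrite('pics/t8c.png',cv2.resize(t['frame'][145:240,205:425],None,fx=3.6,fy=3.6,interpolation=cv2.INTER_CUBIC)[:,:,::-1])
E
```

```text
time_s: 23.85
tcp_pos: [0.579, 0.1199, 0.0525]
eef_rot: [-180.0, 0.0, -90.0]
contact_force: [0.1, 0.0, -2.4]
gripper_width: 0.04
gripper_force: 20.0
time_s: 24.35
tcp_pos: [0.5789, 0.1198, 0.0524]
eef_rot: [-180.0, 0.0, -90.0]
contact_force: [0.4, -0.4, 0.2]
gripper_width: 0.0743
gripper_force: 0.0
time_s: 25.35
tcp_pos: [0.4413, -0.2223, 0.1576]
eef_rot: [-180.0, -0.0, -90.0]
contact_force: [0.5, -0.0, -0.4]
gripper_width: 0.085
gripper_force: 0.0
time_s: 25.52
tcp_pos: [0.442, -0.2217, 0.1574]
eef_rot: [-180.0, -0.0, -90.2]
contact_force: [0.6, -0.8, 0.6]
gripper_width: 0.0851
gripper_force: 0.0
-> (0.4278, -0.2366, 0.0468, -90) [0.0149 0.0142 0.1106] [-0.01 -0.   -0.2 ] rows 2.7
[254  76  40  21 763] [ 0.4274 -0.3184  0.0795] [[0.412, -0.325, 0.06], [0.442, -0.312, 0.094]]
[ 248  162   49   40 1617] [ 0.4276 -0.2376  0.0751] [[0.408, -0.252, 0.06], [0.447, -0.22, 0.081]]
[0.57637803 0.12279362 0.0816461 ] [0.59866882 0.12833456 0.09223481] 42
```

View pics/t8c.png

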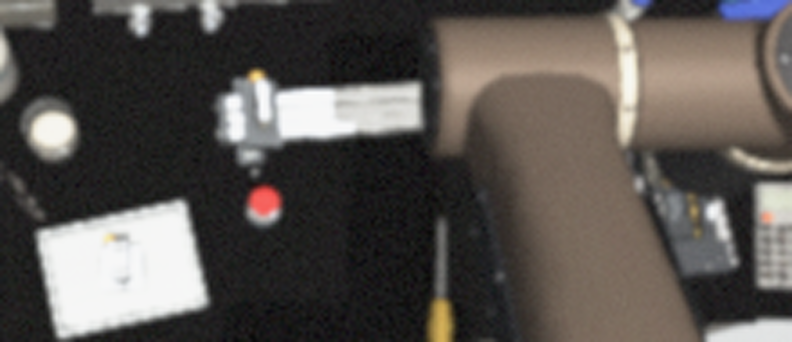

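The target is seated astride the rail (crop (258,110)) and the cell is in the tray (118,260). Picking up the lens.

```bash
python3 -m pendant '[[0.015,0.014,0.02,0,0,0],[0.015,0.014,0.05,0,0,0],[0.015,0.014,0.08,0,0,0],[0.015,0.014,0.1,0,0,0],[0.015,0.014,0.1105,0,0,0],[0.015,0.014,0.1105,0,0,0],[0.015,0.014,0.1105,0,0,0]]'; python3 -m pendant '[[0,0,0,0,0,0],[0,0,0,0,0,0],[0,0,0,0,0,0],[0,0,0,0,0,0],[0,0,0,0,0,0],[0,0,0,0,0,0],[0,0,0,0,0,0],[0,0,0,0,0,0]]' 0.02 20;python3 -c "
from h import *
go(.5778,.0475,.051,-90)"
```

```text
time_s: 26.2
tcp_pos: [0.4293, -0.2343, 0.0466]
eef_rot: [179.9, -0.0, -89.9]
contact_force: [0.8, 0.1, 0.4]
gripper_width: 0.0851
gripper_force: 0.0
time_s: 26.87
tcp_pos: [0.4288, -0.2353, 0.047]
eef_rot: [-180.0, -0.0, -90.0]
contact_force: [-0.2, 0.9, 1.5]
gripper_width: 0.0436
gripper_force: 20.0
-> (0.5778, 0.0475, 0.051, -90) [-0.2828 -0.149  -0.004 ] [-0. -0.  0.] rows 7.7
```

```bash
python3 -m pendant '[[0,0,-0.03,0,0,0],[0,0,-0.06,0,0,0],[0,0,-0.09,0,0,0],[-0.034,-0.018,-0.09,0,0,0],[-0.068,-0.036,-0.09,0,0,0],[-0.102,-0.054,-0.09,0,0,0],[-0.136,-0.072,-0.09,0,0,0],[-0.17,-0.09,-0.09,0,0,0],[-0.204,-0.108,-0.09,0,0,0],[-0.238,-0.126,-0.09,0,0,0],[-0.265,-0.14,-0.09,0,0,0],[-0.284,-0.149,-0.09,0,0,0]]'; python3 -m pendant '[[0,0,0,0,0,0],[0,0,0,0,0,0],[0,0,0.02,0,0,0],[0,0,0.04,0,0,0],[0,0,0.055,0,0,0],[0,0,0.063,0,0,0],[0,0,0.063,0,0,0],[0,0,0.063,0,0,0]]';python3 -c "
from h import *
go(.5778,.0488,.051,-90)"
```

```text
time_s: 27.87
tcp_pos: [0.5789, 0.0514, 0.1363]
eef_rot: [180.0, 0.0, -89.9]
contact_force: [0.3, -0.5, -1.2]
gripper_width: 0.044
gripper_force: 20.0
time_s: 28.53
tcp_pos: [0.5777, 0.0481, 0.0739]
eef_rot: [180.0, -0.0, -90.0]
contact_force: [1.4, -1.1, -1.0]
gripper_width: 0.0439
gripper_force: 20.0
-> (0.5778, 0.0488, 0.051, -90) [-0.0007 -0.0001  0.0229] [ 0.03 -0.03 -0.02] rows 0.6
```

```bash
python3 -m pendant '[[0,0,0.01,0,0,0],[0,0,0.018,0,0,0],[0,0,0.021,0,0,0],[0,0,0.023,0,0,0],[0,0,0.023,0,0,0],[0,0,0.023,0,0,0]]'; python3 -m pendant '[[0,0,0,0,0,0],[0,0,0,0,0,0],[0,0,0,0,0,0],[0,0,0,0,0,0],[0,0,0,0,0,0],[0,0,0,0,0,0]]' 0.085; python3 -m pendant '[[0,0,-0.04,0,0,0],[0,0,-0.08,0,0,0],[0,0,-0.11,0,0,0],[0.04,0.016,-0.11,0,0,0],[0.08,0.032,-0.11,0,0,0],[0.12,0.048,-0.11,0,0,0],[0.16,0.064,-0.11,0,0,0],[0.2,0.08,-0.11,0,0,0],[0.24,0.097,-0.11,0,0,0],[0.28,0.114,-0.11,0,0,0],[0.32,0.131,-0.11,0,0,0],[0.345,0.141,-0.11,0,0,0]]';  python3 -m pendant '[[0.022,0.009,0,0,0,0],[0.022,0.009,0,0,0,0],[0.022,0.009,0,0,0,0]]'; python3 - <<'E'
from h import *
go(.428,-.3197,.047,-90)
w=cap('wrist','w9');P=cloud(w)
m=(P[...,2]>.055)&(P[...,2]<.11)&(P[...,0]>.38)&(P[...,0]<.49)&(P[...,1]<-.18)
q=P[m]; print(len(q),q.mean(0).round(4),np.percentile(q,[2,98],axis=0).round(3).tolist())
E
```

```text
time_s: 29.03
tcp_pos: [0.578, 0.0488, 0.051]
eef_rot: [-180.0, -0.0, -90.0]
contact_force: [-0.4, -0.9, 1.2]
gripper_width: 0.044
gripper_force: 20.0
time_s: 29.53
tcp_pos: [0.5779, 0.0488, 0.0508]
eef_rot: [-180.0, 0.0, -90.0]
contact_force: [-1.1, -0.8, -0.8]
gripper_width: 0.078
gripper_force: 0.0
time_s: 30.53
tcp_pos: [0.4356, -0.298, 0.1611]
eef_rot: [-180.0, -0.0, -90.0]
contact_force: [0.7, -0.1, 0.3]
gripper_width: 0.0851
gripper_force: 0.0
time_s: 30.78
tcp_pos: [0.427, -0.3194, 0.1606]
eef_rot: [180.0, 0.0, -90.2]
contact_force: [0.2, 0.2, 0.3]
gripper_width: 0.0849
gripper_force: 0.0
-> (0.428, -0.3197, 0.047, -90) [ 0.0003 -0.001   0.1136] [ 0.02  0.01 -0.17] rows 2.7
674 [ 0.4273 -0.3228  0.0769] [[0.412, -0.327, 0.058], [0.442, -0.315, 0.094]]
```

```bash
python3 -m pendant '[[0,0,0.04,0,0,0],[0,-0.001,0.08,0,0,0],[0,-0.001,0.105,0,0,0],[0,-0.001,0.1135,0,0,0],[0,-0.001,0.1135,0,0,0],[0,-0.001,0.1135,0,0,0]]'; python3 -m pendant '[[0,0,0,0,0,0],[0,0,0,0,0,0],[0,0,0,0,0,0],[0,0,0,0,0,0],[0,0,0,0,0,0],[0,0,0,0,0,0],[0,0,0,0,0,0],[0,0,0,0,0,0],[0,0,0,0,0,0],[0,0,0,0,0,0]]' 0.01 20;python3 -c "
from h import *
go(.5778,-.0356,.051,-90)"
```

```text
time_s: 31.33
tcp_pos: [0.4299, -0.3179, 0.0481]
eef_rot: [-180.0, -0.0, -89.9]
contact_force: [0.5, -0.5, -0.4]
gripper_width: 0.085
gripper_force: 0.0
time_s: 32.17
tcp_pos: [0.4288, -0.3183, 0.0473]
eef_rot: [180.0, 0.0, -90.0]
contact_force: [-0.6, -0.0, 0.7]
gripper_width: 0.0316
gripper_force: 20.0
-> (0.5778, -0.0356, 0.051, -90) [-0.2826 -0.149  -0.0038] [0.01 0.   0.01] rows 7.7
```

```bash
python3 -m pendant '[[0,0,-0.03,0,0,0],[0,0,-0.06,0,0,0],[0,0,-0.09,0,0,0],[-0.034,-0.018,-0.09,0,0,0],[-0.068,-0.036,-0.09,0,0,0],[-0.102,-0.054,-0.09,0,0,0],[-0.136,-0.072,-0.09,0,0,0],[-0.17,-0.09,-0.09,0,0,0],[-0.204,-0.108,-0.09,0,0,0],[-0.238,-0.126,-0.09,0,0,0],[-0.265,-0.14,-0.09,0,0,0],[-0.284,-0.149,-0.09,0,0,0]]'; python3 -m pendant '[[0,0,0,0,0,0],[0,0,0,0,0,0],[0,0,0.02,0,0,0],[0,0,0.04,0,0,0],[0,0,0.055,0,0,0],[0,0,0.063,0,0,0],[0,0,0.063,0,0,0],[0,0,0.063,0,0,0]]';python3 -c "
from h import *
go(.5776,-.0342,.0513,-90)"
```

```text
time_s: 33.17
tcp_pos: [0.5789, -0.0315, 0.1369]
eef_rot: [180.0, 0.0, -89.9]
contact_force: [-0.4, -0.7, -0.1]
gripper_width: 0.032
gripper_force: 20.0
time_s: 33.83
tcp_pos: [0.5776, -0.0349, 0.0744]
eef_rot: [180.0, -0.0, -90.0]
contact_force: [1.0, -0.7, -0.7]
gripper_width: 0.0322
gripper_force: 20.0
-> (0.5776, -0.0342, 0.0513, -90) [-0.0007  0.      0.0231] [ 0.04 -0.02 -0.02] rows 0.6
```

```bash
python3 -m pendant '[[0,0,0.01,0,0,0],[0,0,0.018,0,0,0],[0,0,0.021,0,0,0],[0,0,0.023,0,0,0],[0,0,0.023,0,0,0],[0,0,0.023,0,0,0]]'; python3 -m pendant '[[0,0,0,0,0,0],[0,0,0,0,0,0],[0,0,0,0,0,0],[0,0,0,0,0,0],[0,0,0,0,0,0],[0,0,0,0,0,0]]' 0.085; python3 -m pendant '[[0,0,-0.04,0,0,0],[0,0,-0.08,0,0,0],[0,0,-0.12,0,0,0],[0.04,0.016,-0.14,0,0,0],[0.08,0.032,-0.16,0,0,0],[0.12,0.048,-0.16,0,0,0],[0.16,0.064,-0.16,0,0,0],[0.2,0.08,-0.16,0,0,0],[0.24,0.097,-0.16,0,0,0],[0.27,0.11,-0.16,0,0,0],[0.27,0.11,-0.16,0,0,0],[0.27,0.11,-0.16,0,0,0]]'; python3 -m pendant '[[0.0,0,0,0,0,0],[0,0,0,0,0,0]]'; python3 - <<'E'
from h import *
t=cap('top','t10');P=cloud(t);P0=cloud(ld('top0'))
for n,Q in [('start',P0),('now',P)]:
  m=(Q[...,2]>.045)&(Q[...,2]<.12)&(Q[...,0]>.53)&(Q[...,0]<.62)&(abs(Q[...,1])<.16)
  k,l,st,ce=cv2.connectedComponentsWithStats(m.astype('uint8'))
  for i in range(1,k):
    if st[i,4]>20: print(n,st[i],Q[l==i].mean(0).round(4))
m=(P[...,2]>.04)&(P[...,0]>.37)&(P[...,0]<.48)&(abs(P[...,1]-.28)<.07)
print('cell',P[m].mean(0),m.sum())
m=(P[...,2]>.017)&(P[...,2]<.035)&(abs(P[...,0]-.577)<.04)&(abs(P[...,1])<.16)
print(np.nanstd(P[m],0))
s=cap('scene','s10')
cv2.imwrite('pics/s10c.png',cv2.resize(s['frame'][125:240,225:375],None,fx=3.6,fy=3.6,interpolation=cv2.INTER_CUBIC)[:,:,::-1])
E
```

```text
time_s: 34.33
tcp_pos: [0.578, -0.0342, 0.0514]
eef_rot: [-180.0, 0.0, -90.0]
contact_force: [-0.0, -0.1, -1.4]
gripper_width: 0.0321
gripper_force: 20.0
time_s: 34.83
tcp_pos: [0.5779, -0.0342, 0.0513]
eef_rot: [-180.0, 0.0, -90.0]
contact_force: [0.7, -0.6, 0.4]
gripper_width: 0.0666
gripper_force: 0.0
time_s: 35.83
tcp_pos: [0.4664, -0.3065, 0.2112]
eef_rot: [180.0, -0.0, -90.2]
contact_force: [0.1, 0.9, -0.9]
gripper_width: 0.0848
gripper_force: 0.0
time_s: 36.0
tcp_pos: [0.4682, -0.3037, 0.2113]
eef_rot: [-180.0, 0.0, -90.0]
contact_force: [-0.1, 0.4, 0.7]
gripper_width: 0.0849
gripper_force: 0.0
start [291 166  10  14 108] [0.5742 0.0538 0.0786]
start [316 166   6  11  49] [ 0.5736 -0.0315  0.0764]
start [274 168   6  12  66] [0.5753 0.1249 0.0816]
now [316 165   6  12  48] [ 0.5748 -0.0314  0.0785]
now [275 167   5  13  43] [0.576  0.123  0.0807]
now [291 166  10  14 107] [0.5744 0.0537 0.0786]
cell [0.4238583  0.28060294 0.07958471] 62
[0.02032972 0.08522507 0.00461645]
```

View pics/s10c.png

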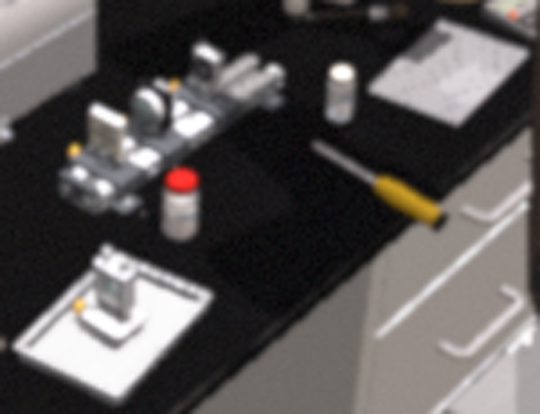

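Everything is in place: the lens and iris are within 1.5 mm of their start positions, the target is at the station, and the cell stands upright in the tray.

```bash
python3 -c "
from plant import r
print(r.close_job())"
```

```text
the job is handed in; nothing more can be done
None
```

I handed the job in at about 36 s: the cell stands upright in the steel tray, the target is seated at the cell station, and the lens and iris are back within about 1.5 mm of where they stood; no verdict came back on hand-in.

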